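# Reload a label dispenser and set its guide with the thumbwheel

### The arm

A 6-joint arm with a two-finger parallel gripper is mounted at the origin on a cart in front of the work surface, level with it; the furniture and walls round the work are solid. World frame = base frame: x ahead of the robot, y to its left, z up, the work surface at z = 0. Lengths are in m, angles in degrees, forces in N, time in s.
With the tool pointing down it reaches from about 0.375 to 0.9 m from the base axis. Payload 3.1 kg.
Tool frame: the origin (TCP) lies on the centre line of the jaws, within the pads' length; the fingertips stand 17 mm ahead of it and the grasp point (between the pads) lies 2 mm behind it; z points along the fingers, y is the line along which they close (so a half turn about z gives the same grasp; the last joint's range is limited). The gripper opens to 87 mm and grips with 3 to 60 N. Pads are 19 mm wide; open, the fingers measure 117 mm over their backs; the gripper's body (75 mm by 190 mm) begins 51 mm behind the grasp point.
Start: joints at [-79.326, 30.224, 82.088, -0, 67.689, -10.227], TCP at [0.223, -0.584, 0.24] pointing down, gripper open.
Joint ranges: [-176.69, 176.69], [-43.24, 126.21], [12.49, 139.97], [-82, 262], [0, 151.66], [-163.58, 163.58]. Speed limits (degrees/s): [159.86, 159.86, 180, 180, 180, 180].

### API

Orientations are given as a 3x3 rotation matrix whose columns are the frame's x, y, z axes.
In Python, from rig import bot, imaging, finder gives the robot as it stands. The module is installed in compiled form; this text tells all that it offers.
- The arm moves only by the tool play_rows, never from a script. Its argument "motion" is a list that holds one entry, the list of rows, each a list of 6 numbers: the shift along the tool's x, y, z in m, then the turn, a rotation vector about the tool's x, y, z in degrees. In form: [[[dx, dy, dz, wx, wy, wz], ...]]. A call has 1 to 8 rows; each row is the pose to reach, as a shift and turn from the pose commanded when the call began, along the tool's axes at that moment; what a row does not reach only later rows make up. A row lasts 1/12 s, in which the tool goes at most 41.7 mm and 7.16 degrees, less where a joint would pass 70% of its speed; a pose out of reach is approached as far as the arm can. A call with a gripper value outside its range is refused whole. "fingers" is the finger opening in m, from 0 to 0.087, set as the call begins (left out, the last holds). The fingers move at their own pace and stop on an object; the grip force is fixed at half the most. Time passes only in rows, so rows that repeat a pose let the fingers close. It gives the time, the measured TCP pose, the force, the opening and the grip force at its end, in the units of the state.
- bot.read_state(): the state, without advancing time (a new reading comes with each control period).
- imaging.capture(name): name is "scene" or "top" or "wrist"; returns a dict with "frame" (400x640x3 uint8, red, green, blue), "camera_matrix" (3x3 intrinsics, pixels), "R" (3x3) and "t" (3): a world point X has camera coordinates R X + t. Camera axes: x right, y down, z forward; pixel columns grow to the right and rows downward; lengths in m; the calibration is good to about 2 mm. A picture is of the moment at which its call begins. There is no depth.
- bot.hand_in(): hands the job in; it is judged then, once.
Trained networks look in the newest picture that a camera, given by its name, has taken for a name from the list of things; names that differ only in an ending like _2 or _b are one class to them, and where a whole thing is asked for, a point or a joint stands for the part that bears it (a point fixed in the world has none). Each returns a list of dicts, best first, with "confidence" (0 to 1); they miss things now and then, are a little off and sometimes report something else, mostly with a low value. They report only what shows in the picture. A call takes as long as a camera call.
- finder.recognise(camera, name): "at" ([x, y, z] in m, in world coordinates, good to about 4 mm: the middle of the surface that is visible of it).
- finder.outline_of(camera, name): "pixels" (400x640 bool, what is visible of it).
The state is a dict: "time_s": time; "joint_positions": joint angles; "qvel": joint speeds; "tau": joint torques, N m; "position": TCP position; "tcp_rot": TCP orientation; "force": force on the tool from outside, world axes, zero at the start; "moment": the same for the moment, N m; "opening": opening from 0.0 (shut) to 1.0 (fully open); "grasp_force": force on a finger pad.
Only numpy, scipy, OpenCV 4.12 (cv2) and the standard library are available. Lean on these libraries where they do the work, as an engineer would, in place of code of your own. Each camera call takes 0.05 s, during which the arm holds its last target. There are 200 camera calls.

### The job

Reload the label dispenser: flip its blue cover back past upright by the wire bail, take the label roll and stand it in the bay between the white cheek and the orange guide, on its rim, with its loose end flat and leading out of the open front. Then roll the ribbed black thumbwheel by fingertip until the guide has pressed the roll up against the white cheek; move the guide only with its wheel, not by pushing on it. Finally flip the cover fully down again, and leave the timer, the small bottle and the marker where they are.

Things in the scene. Friction and masses are not known exactly. Their poses are not given: they have to be found in the camera images.
- dispenser: Label dispenser, fixed, 152 x 152 mm; origin at bench height, x to its rear (hinge side), y to its left (wheel side), z up. In this frame (mm): grey base x -72..78, y -34..118, top at z 8; white cheek inner face y -18 (8 thick, x -40..40, to z 26); white hinge tower from x 40 back, y -34..50, to z 64; white wheel house x -60..30, y 58..118, to z 50.
- bay (a point): Point on the bay floor (8 mm above the bench; dispenser x -2, y 3 mm) over which the roll's centre fits when set down, clear of cheek and guide; axes as the dispenser's. The bay is open at the top and front (-x). The clamped roll's centre stands near dispenser x -2, y -2, z 37 mm.
- wheel_top (a point): Top of the thumbwheel's exposed rim, 63 mm above the bench and 13 mm above the house; fixed in the dispenser (x -15, y 88, z 63 mm), axes as the dispenser's. The wheel is 30 mm in radius, 16 mm wide, ribbed, its axle along the dispenser's x at z 33 mm.
- thumbwheel (a joint): Angle of the black thumbwheel, 0..3.4 rad; grows as the top of its rim is dragged toward the bay (dispenser -y). Stiffness about 1 N at the rim; it stays where it is left. 1 rad (30 mm of rim) moves the guide 10 mm.
- guide (a joint): Travel in m of the orange guide plate toward the white cheek, driven by the wheel, 0..0.034. The gap between guide and cheek is 0.058 minus this; the roll (31 mm wide) is pressed home at about 0.027. Plate 7 mm thick, x -40..38 mm in the dispenser frame, up to z 26 mm.
- cover (a joint): Angle of the blue cover in rad: 0 fully down (level), 1.57 upright, 2.0 fully back. Stiff hinge (about 1.5 N at the bail): it stays where it is left.
- cover_hinge (a point): Middle of the cover's hinge axis, which runs along the dispenser's y (dispenser x 68, y 8, z 72 mm); axes as the dispenser's.
- bail (a point): Middle of the cover's round wire bail, 10 mm thick, parallel to the hinge and 138 mm from it in the cover's plane; pinch it anywhere over 55 mm; it can turn between the pads. Gap from bail to the blue plate 38 mm. Its x axis points to the hinge, y along the hinge. The plate is 84 mm wide (dispenser y -34..50).
- roll_center (a point): Centre of the label roll: white paper roll, 58 mm in diameter, 31 mm wide, about 90 g, standing on its rim on the bench (centre 29 mm up), to be gripped across its width. Axes: y along the roll's axis, z up, x away from its loose end. The loose end is a stiff strip tangent to the roll's underside, 31 mm wide, reaching 66 mm in -x from the centre.
- roll_tail (a point): Free end of the roll's loose label strip, on its underside, 66 mm from the roll's centre; axes as roll_center's.
- timer: Round white timer with red knob, 64 mm wide, 39 mm high, origin under its centre; bystander.
- buffer_bottle_b: Small white dropper bottle with red cap, 26 mm wide, 67 mm high, origin under its centre; bystander.
- marker: Red and white marker pen, 135 mm long, 17 mm thick, lying on the bench, origin under its centre; bystander.

How it is judged (in metres and radians):
On the way, in this order (a step that is already met when the one before it is completed fails the run):
1. the cover is flipped back past upright (value of joint cover above 1.6 rad), for 0.2 s.
2. the roll stands released in the bay, loose end to the front (x of roll_center in the frame of dispenser between -0.025 and 0.02 m and y of roll_center in the frame of dispenser between -0.006 and 0.03 m and z of roll_center in the frame of dispenser between 0.031 and 0.043 m and angle between the y axis of roll_center and the y axis of dispenser, either way round below 0.15 rad and x of roll_tail in the frame of dispenser below -0.045 m and contact force between the fingers and label_roll below 0.1 N), for 0.2 s.
3. the guide has pressed the roll up against the cheek (value of joint guide above 0.025 m and x of roll_center in the frame of dispenser between -0.025 and 0.02 m and y of roll_center in the frame of dispenser between -0.006 and 0.002 m and z of roll_center in the frame of dispenser between 0.031 and 0.043 m and angle between the y axis of roll_center and the y axis of dispenser, either way round below 0.15 rad and x of roll_tail in the frame of dispenser below -0.045 m), for 0.2 s.
4. the cover is fully down again (value of joint cover below 0.08 rad), for 0.2 s.
At the end, for the whole second after the job is handed in: Roll at rest on its rim in the bay (centre within -25..20 mm in dispenser x, -6..2 in y, 31..43 in z; axis within 0.15 rad of dispenser y), strip end beyond x -45 mm at the front; guide travel over 25 mm (gap under 33); cover within 0.08 rad of fully down (all of step 3 and value of joint cover below 0.08 rad and linear speed of label_roll below 0.02 m/s); the robot touches nothing.
It fails at once if the guide plate is pushed directly (over 5 N) (contact force between the fingers and guide above 5 N).
It fails at once if a bystander is shifted more than 30 mm (distance of any of timer, buffer_bottle_b, marker from where it was at the start of the episode above 0.03 m).
It also fails if it takes over 72 s, if anything falls off the work surface, if the arm or the gripper's body presses on something with over 40 N, if the wrist force passes 120 N, or if a joint passes its speed limit or range.

## Working session

There is one attempt and no reset: what is moved stays moved. The work goes in short steps, Python scripts to look and compute and a tool call to move; the robot and the scene stay as the last step left them, time stands still between calls to the robot, and variables do not carry over. Pictures are saved under pics/ and viewed, at most 10 in all, crops included, and the job is handed in when it is done.

Besides the shell and the picture viewer there is one more tool, called after "Emit:" as name(argument=value, ...) on one line, values as JSON. play_rows: Moves the arm, as the interface text tells. Its arguments: {"type":"object","properties":{"motion":{"type":"array"},"fingers":{"type":"number"}},"required":["motion"]}

```bash
mkdir -p pics; cat > h.py <<'E'
from rig import bot, imaging, finder
import numpy as np, cv2
def cap(n,f=None):
    c=imaging.capture(n)
    if f: cv2.imwrite('pics/'+f,c['frame'][:,:,::-1])
    return c
def proj(c,X):
    p=c['R']@np.asarray(X,float).T.reshape(3,-1)+np.reshape(c['t'],(3,1)); q=c['camera_matrix']@p; return (q[:2]/q[2]).T
def ray(c,uv,z):
    d=c['R'].T@np.linalg.inv(c['camera_matrix'])@np.array([uv[0],uv[1],1.]); o=-c['R'].T@np.reshape(c['t'],3)
    return o+d*(z-o[2])/d[2]
E
python3 - <<'E'
from h import *
s=bot.read_state(); print(s['time_s'],np.round(s['position'],4),np.round(s['tcp_rot'],3).tolist(),s['force'],s['opening'])
A=[]
for n in ['scene','top']:
    c=cap(n); A.append(c['frame']); print(n,np.round(-c['R'].T@np.reshape(c['t'],3),3),np.round(c['R'][2],2))
    cv2.imwrite('pics/%s0.png'%n,c['frame'][:,:,::-1])
    for k in ['dispenser','thumbwheel','guide','cover','bail','wheel_top','cover_hinge','bay','roll_center','roll_tail','timer','buffer_bottle_b','marker']:
        try: print(k,[(np.round(d['at'],3).tolist(),round(d['confidence'],2)) for d in finder.recognise(n,k)[:2]])
        except Exception as e: print(k,e)
E
```

```text
0.0 [ 0.2229 -0.5832  0.2386] [[0.934, 0.357, -0.0], [0.357, -0.934, 0.002], [0.0, -0.002, -1.0]] [-0.15646634 -0.13104708 -0.31781739] 0.998058079298014
scene [0.141 0.617 0.829] [ 0.36 -0.58 -0.73]
dispenser [([0.486, -0.266, 0.048], 0.71), ([0.614, 0.061, 0.015], 0.65)]
thumbwheel [([0.486, -0.213, 0.054], 0.5), ([0.486, -0.265, 0.048], 0.18)]
guide []
cover [([0.493, -0.294, 0.071], 0.82), ([0.486, -0.266, 0.049], 0.41)]
bail [([0.493, -0.296, 0.07], 0.75), ([0.485, -0.269, 0.048], 0.44)]
wheel_top [([0.483, -0.267, 0.049], 0.79)]
cover_hinge []
bay [([0.487, -0.266, 0.052], 0.96), ([0.475, 0.13, 0.035], 0.63)]
roll_center [([0.472, 0.126, 0.039], 0.9), ([0.494, -0.297, 0.072], 0.33)]
roll_tail [([0.477, 0.131, 0.038], 0.82)]
timer [([0.612, 0.057, 0.017], 0.72)]
buffer_bottle_b [([0.611, 0.312, 0.036], 0.71), ([0.484, -0.266, 0.05], 0.71)]
marker [([0.462, 0.314, 0.014], 0.58)]
top [0.346 0.05  1.295] [ 0.14  0.   -0.99]
dispenser [([0.496, -0.269, 0.052], 0.59)]
thumbwheel [([0.49, -0.213, 0.059], 0.61)]
guide []
cover [([0.498, -0.304, 0.075], 0.73)]
bail [([0.499, -0.303, 0.071], 0.58)]
wheel_top [([0.491, -0.271, 0.046], 0.91)]
cover_hinge [([0.474, 0.115, 0.049], 0.75), ([0.489, -0.269, 0.049], 0.6)]
bay [([0.493, -0.267, 0.047], 0.83)]
roll_center [([0.472, 0.115, 0.048], 0.47)]
roll_tail [([0.473, 0.117, 0.05], 0.75)]
timer [([0.617, 0.051, 0.021], 0.84)]
buffer_bottle_b [([0.615, 0.303, 0.042], 0.65)]
marker [([0.465, 0.304, 0.016], 0.57)]
```

View pics/top0.png

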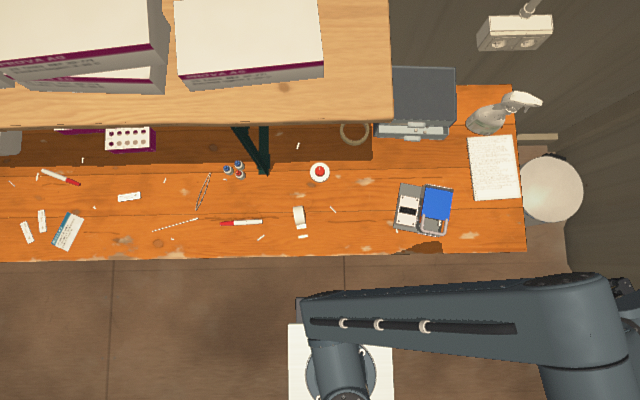

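View pics/scene0.png

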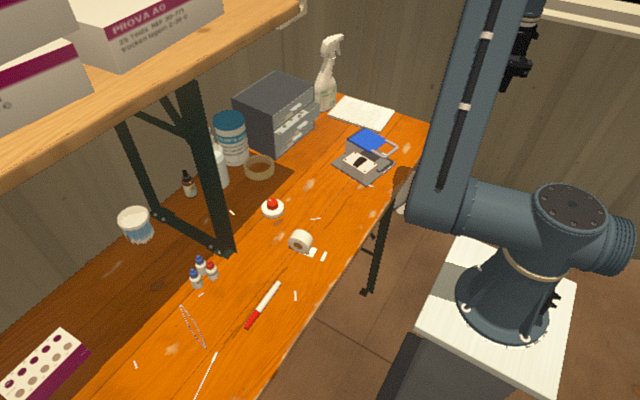

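The top view shows the dispenser at about (422,208) with its blue cover on the right, the roll at (299,217), the timer at (319,172), and the marker at (241,222). In the scene view the dispenser is at (365,155) and the roll at (300,240). Next I'll enlarge both.

```bash
python3 - <<'E'
from h import *
t=cv2.imread('pics/top0.png'); s=cv2.imread('pics/scene0.png')
z=lambda a,w,h:cv2.resize(a,(w,h),interpolation=cv2.INTER_CUBIC)
cv2.imwrite('pics/comp.png',np.vstack([np.hstack([z(t[173:248,385:460],375,375),z(s[120:190,325:405],425,375)]),np.hstack([z(t[195:240,280:325],220,220),z(s[220:270,280:330],220,220),np.zeros((220,360,3),np.uint8)])]))
E
```

```text
(no output)
```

View pics/comp.png

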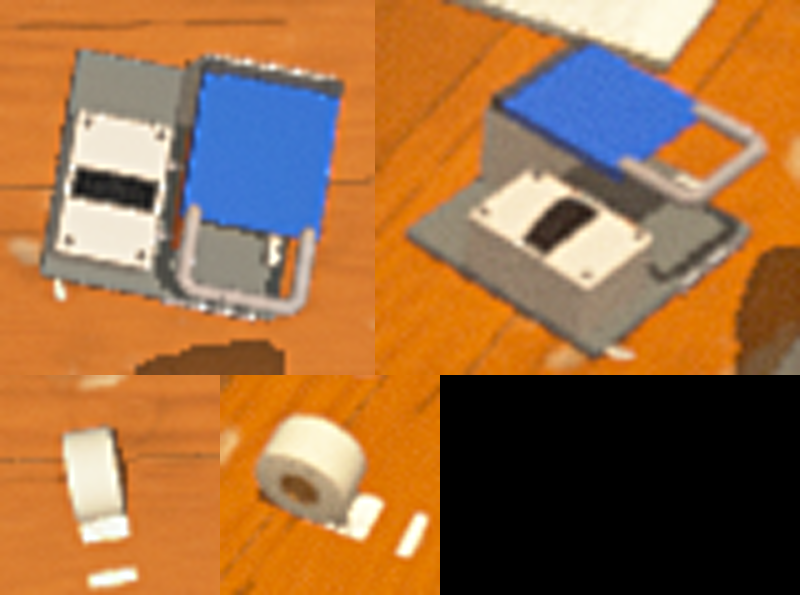

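The dispenser is yawed about -10° and the roll's tail points toward the robot. I'll move the wrist camera over the dispenser.

Emit:
play_rows(motion=[[[0.297, -0.218, -0.12, 0, 0, -58.8], [0.297, -0.218, -0.12, 0, 0, -58.8], [0.297, -0.218, -0.12, 0, 0, -58.8], [0.297, -0.218, -0.12, 0, 0, -58.8], [0.297, -0.218, -0.12, 0, 0, -58.8], [0.297, -0.218, -0.12, 0, 0, -58.8], [0.297, -0.218, -0.12, 0, 0, -58.8], [0.297, -0.218, -0.12, 0, 0, -58.8]]])

```text
time_s: 2.07
position: [0.3954, -0.3157, 0.3436]
tcp_rot: [[0.199, 0.98, 0.0], [0.98, -0.199, -0.0], [-0.0, 0.0, -1.0]]
force: [0.6, -0.2, 0.1]
opening: 1.0
grasp_force: 0.0
```

Emit:
play_rows(motion=[[[0, 0, 0, 0, 0, 0], [0, 0, 0, 0, 0, 0]]])

```text
time_s: 2.23
position: [0.396, -0.316, 0.344]
tcp_rot: [[0.201, 0.98, 0.001], [0.98, -0.201, -0.002], [-0.002, 0.002, -1.0]]
force: [0.5, -1.7, -0.2]
opening: 0.996
grasp_force: 0.0
```

```bash
python3 - <<'E'
from h import *
s=bot.read_state(); print(s['time_s'],np.round(s['position'],4),np.round(s['tcp_rot'],3).tolist(),s['joint_positions'],s['opening'])
c=cap('wrist','w1.png'); print(c['camera_matrix'],np.round(c['R'],3),np.round(-c['R'].T@np.reshape(c['t'],3),3))
for k in ['dispenser','cover','bail','thumbwheel']: print(k,[(np.round(d['at'],3).tolist(),round(d['confidence'],2)) for d in finder.recognise('wrist',k)[:2]])
E
```

```text
2.2333 [ 0.396 -0.316  0.344] [[0.201, 0.98, 0.001], [0.98, -0.201, -0.002], [-0.002, 0.002, -1.0]] [-5.12380385e+01  1.42531683e+01  9.07624371e+01 -1.61090060e-02
  7.48293786e+01 -3.96418529e+01] 0.9958186823485689
[[294.76550076   0.         321.39817768]
 [  0.         294.76550076 201.47228288]
 [  0.           0.           1.        ]] [[ 0.979 -0.202  0.003]
 [-0.194 -0.936  0.294]
 [-0.057 -0.288 -0.956]] [ 0.411 -0.238  0.489]
dispenser [([0.491, -0.265, 0.048], 0.79)]
cover [([0.502, -0.297, 0.072], 0.64)]
bail []
thumbwheel [([0.492, -0.218, 0.057], 0.89)]
```

View pics/w1.png

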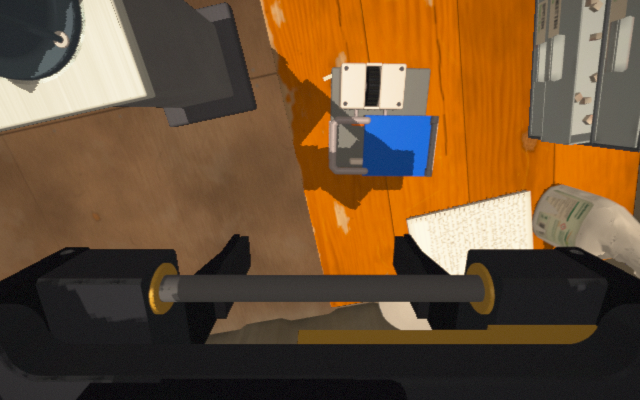

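The wrist view shows the dispenser: white house corners near (341,64)–(406,108), blue cover (365..437,115..177), bail at left about x=334, rows 120..172. I'll fit the pose by segmentation.

```bash
cat > fit.py <<'E'
from h import *
def quad(c,kind,roi):
    f=c['frame'].astype(int); r,g,b=f[...,0],f[...,1],f[...,2]
    m=(b>r+60)&(b>130) if kind=='blue' else (f.min(2)>195)&(f.max(2)-f.min(2)<45)
    k=np.zeros_like(m); k[roi[1]:roi[3],roi[0]:roi[2]]=1; m=(m&k).astype(np.uint8)
    if kind=='white': m=cv2.morphologyEx(m,cv2.MORPH_CLOSE,np.ones((19,19)))
    n,l,st,_=cv2.connectedComponentsWithStats(m); i=1+st[1:,4].argmax()
    cs,_=cv2.findContours((l==i).astype(np.uint8),cv2.RETR_EXTERNAL,2)
    h=cs[0]; rect=cv2.minAreaRect(h); q=cv2.approxPolyDP(cv2.convexHull(h),0.06*cv2.arcLength(h,True),True)
    return rect,q.reshape(-1,2)
E
python3 - <<'E'
from fit import *
for n,rw,rb in [('wrist',(330,50,415,112),(330,100,450,190)),('top',(385,175,426,240),(400,175,460,240))]:
    c=cap(n)
    for kind,roi,z in [('white',rw,.050),('blue',rb,.074)]:
        rect,q=quad(c,kind,roi)
        P=np.array([ray(c,p,z) for p in cv2.boxPoints(rect)])
        ctr=P.mean(0); e=P[1]-P[0]; e2=P[2]-P[1]
        print(n,kind,'ctr',np.round(ctr,4),'sides',np.round([np.linalg.norm(e),np.linalg.norm(e2)],4),'yaw',np.round(np.degrees([np.arctan2(e[1],e[0]),np.arctan2(e2[1],e2[0])]),1), 'quad',[np.round(ray(c,p,z)[:2],3).tolist() for p in q])
E
```

```text
wrist white ctr [ 0.4889 -0.2196  0.05  ] sides [0.0569 0.0844] yaw [ 77.4 -13.6] quad [[0.535, -0.203], [0.523, -0.254], [0.441, -0.237], [0.453, -0.184]]
wrist blue ctr [ 0.5062 -0.3049  0.074 ] sides [0.09   0.0823] yaw [-12.  -95.7] quad [[0.538, -0.353], [0.469, -0.255], [0.556, -0.275]]
top white ctr [ 0.4755 -0.2178  0.05  ] sides [0.1136 0.0609] yaw [ -7.4 -96. ] quad [[0.523, -0.254], [0.439, -0.243], [0.422, -0.184], [0.533, -0.202]]
top blue ctr [ 0.5045 -0.3032  0.074 ] sides [0.0909 0.0825] yaw [ -13.3 -101.7] quad [[0.536, -0.353], [0.47, -0.255], [0.556, -0.275]]
```

```bash
cat >> h.py <<'E'
from scipy.spatial.transform import Rotation as Ro
YAW=-12.7; O=np.array([.4845,-.308,0]); D=Ro.from_euler('z',YAW,degrees=True).as_matrix()
def dw(*p): return O+D@(np.array(p)/1000.)   # dispenser mm -> world
def wd(p): return 1000*D.T@(np.asarray(p)-O)
def down(yaw): # tool z down, tool x at world yaw
    a=np.radians(yaw); x=np.array([np.cos(a),np.sin(a),0]); z=np.array([0,0,-1.]); return np.c_[x,np.cross(z,x),z]
def row(P,R,s=None):
    s=s or bot.read_state(); T=np.array(s['tcp_rot']); 
    return np.r_[np.round(T.T@(P-np.array(s['position'])),4),np.round(Ro.from_matrix(T.T@R).as_rotvec(degrees=True),1)].tolist()
E
python3 - <<'E'
from h import *
c=cap('wrist'); print(proj(c,np.array([dw(-70,8,72),dw(-70,-19,72),dw(-70,35,72),dw(-60,118,50),dw(30,58,50),dw(-72,118,8),dw(78,118,8)])).round(1))
R=down(90+YAW)
print(row(dw(-70,8,130),R)); print(row(dw(-70,8,70),R))
f=c['frame'][110:185,325:345].astype(int); print(f[37,:,:].tolist())
E
```

```text
[[334.  142.8]
 [333.5 162.2]
 [334.5 122.7]
 [342.7  58.8]
 [405.  106.2]
 [332.7  63.5]
 [433.3  64.9]]
[0.0376, 0.0166, 0.2122, -0.0, -0.0, 0.8]
[0.0376, 0.0166, 0.2722, -0.0, -0.0, 0.8]
[[203, 103, 0], [165, 84, 0], [209, 105, 0], [213, 108, 0], [211, 115, 25], [191, 133, 87], [167, 142, 128], [181, 158, 145], [193, 167, 155], [215, 188, 174], [200, 176, 162], [181, 159, 146], [150, 132, 121], [89, 81, 76], [91, 85, 78], [136, 128, 114], [142, 132, 118], [141, 132, 118], [140, 132, 118], [145, 136, 120]]
```

Emit:
play_rows(motion=[[[0.0376, 0.0166, 0.15, 0, 0, 0.8], [0.0376, 0.0166, 0.15, 0, 0, 0.8], [0.0376, 0.0166, 0.15, 0, 0, 0.8], [0.0376, 0.0166, 0.15, 0, 0, 0.8], [0.0376, 0.0166, 0.15, 0, 0, 0.8], [0.0376, 0.0166, 0.15, 0, 0, 0.8]]], fingers=0.04)

```text
time_s: 3.13
position: [0.418, -0.2838, 0.1917]
tcp_rot: [[0.218, 0.976, -0.003], [0.976, -0.218, 0.003], [0.002, -0.003, -1.0]]
force: [0.2, -0.4, -0.6]
opening: 0.628
grasp_force: 0.0
```

```bash
python3 - <<'E'
from h import *
c=cap('wrist'); f=c['frame'].copy()
P=[(-60,118,50),(30,118,50),(30,58,50),(-60,58,50),(-72,118,8),(-72,-34,8),(78,118,8),(-70,8,72),(-70,-19,72),(-70,35,72),(-15,88,63)]
Q=proj(c,np.array([dw(*p) for p in P])); print(Q.round(0).tolist())
for q in Q: cv2.drawMarker(f,tuple(int(round(v)) for v in q),(255,0,255),1,9,1)
cv2.imwrite('pics/w2.png',f[:,:,::-1])
print(bot.read_state()['position'],bot.read_state()['opening'])
E
```

```text
[[334.0, 77.0], [434.0, 78.0], [427.0, 145.0], [333.0, 145.0], [321.0, 82.0], [321.0, 219.0], [466.0, 82.0], [323.0, 201.0], [323.0, 228.0], [323.0, 173.0], [385.0, 112.0]]
[ 0.41901782 -0.28520773  0.19338244] 0.5887557453059407
```

View pics/w2.png

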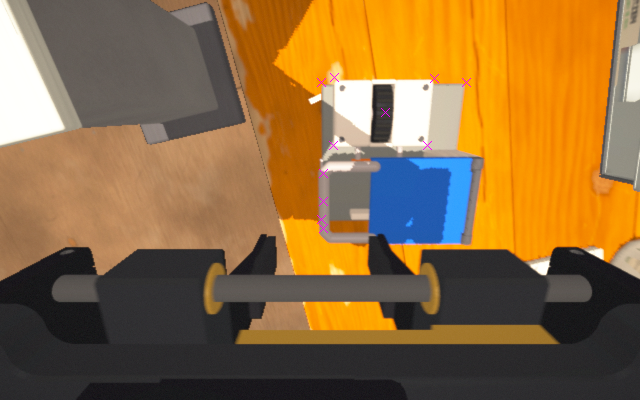

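The overlay shows the fit is good in x and about 3 px (3 mm) off in dispenser y (house corners seen at (334,81), (430,148)). I'll correct the origin and go to the bail.

```bash
sed -i 's/O=np.array(\[.4845,-.308,0\])/O=np.array([.484,-.311,0])/' h.py; python3 - <<'E'
from h import *
print(row(dw(-70,8,70),down(90+YAW)))
for a in np.r_[15:115:10,110]:
    t=np.radians(a); print(a,np.round([(138-138*np.cos(t))/1000,138*np.sin(t)/1000],3).tolist())
E
```

```text
[-0.0028, -0.001, 0.1234, 0.0, 0.0, 0.1]
15 [0.005, 0.036]
25 [0.013, 0.058]
35 [0.025, 0.079]
45 [0.04, 0.098]
55 [0.059, 0.113]
65 [0.08, 0.125]
75 [0.102, 0.133]
85 [0.126, 0.137]
95 [0.15, 0.137]
105 [0.174, 0.133]
110 [0.185, 0.13]
```

Emit:
play_rows(motion=[[[-0.003, -0.001, 0.04, 0, 0, 0], [-0.003, -0.001, 0.08, 0, 0, 0], [-0.003, -0.001, 0.105, 0, 0, 0], [-0.003, -0.001, 0.1234, 0, 0, 0], [-0.003, -0.001, 0.1234, 0, 0, 0], [-0.003, -0.001, 0.1234, 0, 0, 0]]])

```text
time_s: 3.68
position: [0.418, -0.2886, 0.0707]
tcp_rot: [[0.219, 0.976, 0.002], [0.976, -0.219, -0.002], [-0.002, 0.002, -1.0]]
force: [0.7, -1.2, 0.4]
opening: 0.46
grasp_force: 0.0
```

Emit:
play_rows(motion=[[[0, 0, 0, 0, 0, 0], [0, 0, 0, 0, 0, 0], [0, 0, 0, 0, 0, 0], [0, 0, 0, 0, 0, 0], [0, 0, 0, 0, 0, 0], [0, 0, 0, 0, 0, 0]]], fingers=0.0)

```text
time_s: 4.18
position: [0.4184, -0.2874, 0.0701]
tcp_rot: [[0.219, 0.976, 0.003], [0.976, -0.219, -0.002], [-0.001, 0.004, -1.0]]
force: [2.4, 2.1, 1.7]
opening: 0.101
grasp_force: 30.1
```

Emit:
play_rows(motion=[[[0, 0.001, -0.015, 0, 0, 0], [0, 0.005, -0.036, 0, 0, 0], [0, 0.013, -0.058, 0, 0, 0], [0, 0.025, -0.079, 0, 0, 0], [0, 0.04, -0.098, 0, 0, 0], [0, 0.059, -0.113, 0, 0, 0], [0, 0.08, -0.125, 0, 0, 0], [0, 0.08, -0.125, 0, 0, 0]]])

```text
time_s: 4.85
position: [0.497, -0.3044, 0.198]
tcp_rot: [[0.217, 0.976, 0.001], [0.976, -0.217, -0.001], [-0.001, 0.001, -1.0]]
force: [-6.2, 3.3, 13.5]
opening: 0.105
grasp_force: 30.0
```

Emit:
play_rows(motion=[[[0, 0.022, -0.009, 0, 0, 0], [0, 0.046, -0.013, 0, 0, 0], [0, 0.07, -0.013, 0, 0, 0], [0, 0.094, -0.009, 0, 0, 0], [0, 0.1, -0.007, 0, 0, 0], [0, 0.1, -0.007, 0, 0, 0]]])

```text
time_s: 5.35
position: [0.5955, -0.3262, 0.2022]
tcp_rot: [[0.217, 0.976, 0.005], [0.976, -0.217, -0.001], [-0.0, 0.005, -1.0]]
force: [1.6, 1.8, 5.8]
opening: 0.104
grasp_force: 30.0
```

```bash
python3 - <<'E'
from h import *
s=bot.read_state(); d=wd(s['position'])+[0,0,2]; print(d, np.degrees(np.arctan2(d[2]-72,68-d[0])), np.hypot(d[2]-72,68-d[0]), s['force'],s['grasp_force'],s['joint_positions'])
cap('top','t2.png')
E
```

```text
[112.15682812   9.65025581 204.16855529] 108.4742062110006 139.3497487528426 [1.61929358 1.79247398 5.78967143] 30.014907717704773 [-38.16470179  36.60077397  75.95557608   0.10568356  67.1913631
 -25.67030293]
```

Emit:
play_rows(motion=[[[0, 0, 0, 0, 0, 0], [0, 0, 0, 0, 0, 0], [0, 0, 0, 0, 0, 0], [0, 0, -0.025, 0, 0, 0], [0, 0, -0.06, 0, 0, 0], [0, 0, -0.09, 0, 0, 0], [0, 0, -0.09, 0, 0, 0]]], fingers=0.045)

```text
time_s: 5.98
position: [0.5949, -0.3282, 0.2984]
tcp_rot: [[0.219, 0.976, 0.009], [0.976, -0.218, -0.008], [-0.006, 0.011, -1.0]]
force: [1.0, -0.6, 0.5]
opening: 0.493
grasp_force: 0.0
```

Emit:
play_rows(motion=[[[0.393, -0.287, 0, 0, 0, 69], [0.393, -0.287, 0, 0, 0, 69], [0.393, -0.287, 0, 0, 0, 69], [0.393, -0.287, 0, 0, 0, 69], [0.393, -0.287, 0, 0, 0, 69], [0.393, -0.287, 0, 0, 0, 69], [0.393, -0.287, 0, 0, 0, 69], [0.393, -0.287, 0, 0, 0, 69]]])

```text
time_s: 6.65
position: [0.4584, -0.0212, 0.2906]
tcp_rot: [[0.939, 0.345, -0.002], [0.345, -0.939, 0.0], [-0.002, -0.001, -1.0]]
force: [1.6, 0.1, 0.5]
opening: 0.517
grasp_force: 0.0
```

```bash
python3 - <<'E'
from h import *
print(row(np.array([.40,.12,.25]),down(8)))
E
```

```text
[-0.0061, -0.1526, 0.0408, -0.1, 0.1, 12.2]
```

Emit:
play_rows(motion=[[[-0.006, -0.153, 0.041, 0, 0, 12.2], [-0.006, -0.153, 0.041, 0, 0, 12.2], [-0.006, -0.153, 0.041, 0, 0, 12.2], [-0.006, -0.153, 0.041, 0, 0, 12.2], [-0.006, -0.153, 0.041, 0, 0, 12.2], [-0.006, -0.153, 0.041, 0, 0, 12.2]]], fingers=0.06)

```text
time_s: 7.15
position: [0.3993, 0.1194, 0.2495]
tcp_rot: [[0.989, 0.149, -0.003], [0.149, -0.989, -0.001], [-0.003, 0.0, -1.0]]
force: [0.4, -1.4, 0.0]
opening: 0.684
grasp_force: 0.0
```

```bash
python3 - <<'E'
from h import *
s=bot.read_state(); print(s['position'],s['tcp_rot'])
c=cap('wrist'); m=c['frame']; 
for k in ['roll_center','roll_tail']: print(k,[(np.round(d['at'],3).tolist(),round(d['confidence'],2)) for d in finder.recognise('wrist',k)[:2]])
o=finder.outline_of('wrist','roll_center'); f=m.copy()
if o:
    cs,_=cv2.findContours(o[0]['pixels'].astype(np.uint8),0,2); cv2.drawContours(f,cs,-1,(255,0,255),1)
cv2.imwrite('pics/w3.png',f[:,:,::-1])
E
```

```text
[0.3992739  0.11941748 0.24953812] [[ 9.88769642e-01  1.49418840e-01 -2.93352206e-03]
 [ 1.49417665e-01 -9.88773979e-01 -6.16969984e-04]
 [-2.99277721e-03  1.71721174e-04 -9.99995507e-01]]
roll_center [([0.481, 0.116, 0.055], 0.86)]
roll_tail [([0.479, 0.116, 0.054], 0.59)]
```

View pics/w3.png

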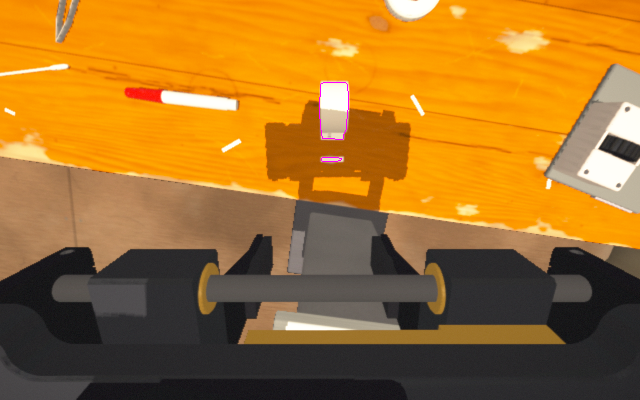

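The roll is at about (334,110), yaw near 8°, with a small white patch at (332,160). A close crop follows, with predicted strip points.

```bash
python3 - <<'E'
from h import *
f=cv2.imread('pics/w3.png'); c=cap('wrist')
g=c['frame'][60:180,270:400][:,:,::-1]
cv2.imwrite('pics/w4.png',cv2.resize(g,None,fx=5,fy=5,interpolation=cv2.INTER_CUBIC)[:600])
for uv in [(321,83),(348,83),(321,138),(345,138),(320,160),(344,160)]: print(uv,ray(c,uv,.0).round(4),ray(c,uv,.058).round(4))
E
```

```text
(321, 83) [0.5152 0.1332 0.    ] [0.5102 0.1324 0.058 ]
(348, 83) [0.52   0.0997 0.    ] [0.5143 0.1038 0.058 ]
(321, 138) [0.4484 0.1236 0.    ] [0.4531 0.1242 0.058 ]
(345, 138) [0.4529 0.0923 0.    ] [0.457  0.0975 0.058 ]
(320, 160) [0.4194 0.1208 0.    ] [0.4284 0.1218 0.058 ]
(344, 160) [0.424  0.0888 0.    ] [0.4323 0.0945 0.058 ]
```

View pics/w4.png

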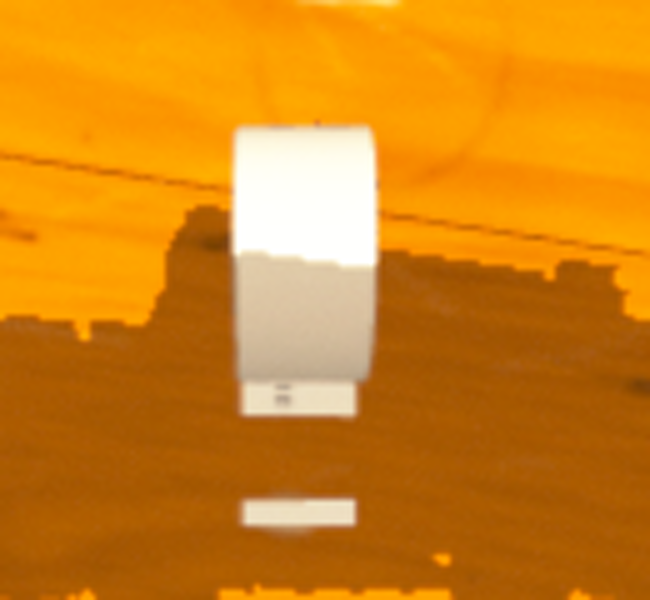

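The roll is upright and its yaw matches the tool's. The strip, with a label at its end, points to the robot, so the centre is near (0.481, 0.117).

```bash
python3 - <<'E'
from h import *
c=cap('wrist'); t=ray(c,(329.8,165),0); m=ray(c,(329.8,141),0); print(t,m,np.degrees(np.arctan2(*(m-t)[1::-1])))
y=8.5; P=t+.066*np.array([np.cos(np.radians(y)),np.sin(np.radians(y)),0]); print(P); P[2]=.043
print(row(P,down(y)))
E
```

```text
[0.41453921 0.10664496 0.        ] [0.44613411 0.11145062 0.        ] 8.648535309692488
[0.47981426 0.11640038 0.        ]
[0.0763, 0.0117, 0.2077, 0.0, -0.1, -0.3]
```

Emit:
play_rows(motion=[[[0.04, 0.006, 0.02, 0, -0.1, -0.3], [0.076, 0.0117, 0.04, 0, -0.1, -0.3], [0.0763, 0.0117, 0.08, 0, -0.1, -0.3], [0.0763, 0.0117, 0.12, 0, -0.1, -0.3], [0.0763, 0.0117, 0.155, 0, -0.1, -0.3], [0.0763, 0.0117, 0.185, 0, -0.1, -0.3], [0.0763, 0.0117, 0.2077, 0, -0.1, -0.3], [0.0763, 0.0117, 0.2077, 0, -0.1, -0.3]]])

```text
time_s: 8.12
position: [0.4766, 0.1166, 0.0387]
tcp_rot: [[0.989, 0.148, -0.01], [0.148, -0.989, -0.0], [-0.01, -0.001, -1.0]]
force: [-0.6, 0.5, 1.0]
opening: 0.691
grasp_force: 0.0
```

Emit:
play_rows(motion=[[[0, 0, 0, 0, 0, 0], [0, 0, 0, 0, 0, 0], [0, 0, 0, 0, 0, 0], [0, 0, 0, 0, 0, 0], [0, 0, 0, 0, 0, 0], [0, 0, 0, 0, 0, 0], [0, 0, 0, 0, 0, 0], [0, 0, 0, 0, 0, 0]]], fingers=0.015)

```text
time_s: 8.78
position: [0.4794, 0.1179, 0.0439]
tcp_rot: [[0.989, 0.151, 0.001], [0.151, -0.989, -0.0], [0.001, 0.0, -1.0]]
force: [-1.1, 0.0, 6.1]
opening: 0.354
grasp_force: 30.0
```

```bash
python3 - <<'E'
from h import *
print(bot.read_state()['position'],row(dw(-2,3,140),down(YAW)))
E
```

```text
[0.47943199 0.11790805 0.04394475] [-0.0608, 0.4212, -0.0959, 0.0, -0.0, 21.4]
```

Emit:
play_rows(motion=[[[0, 0, -0.03, 0, 0, 0], [0, 0, -0.07, 0, 0, 0], [-0.005, 0.03, -0.1, 0, 0, 3], [-0.01, 0.07, -0.12, 0, 0, 6], [-0.016, 0.11, -0.12, 0, 0, 9], [-0.022, 0.15, -0.12, 0, 0, 12], [-0.028, 0.19, -0.12, 0, 0, 15], [-0.034, 0.23, -0.12, 0, 0, 18]]])

```text
time_s: 9.45
position: [0.4794, -0.1163, 0.1634]
tcp_rot: [[0.986, -0.165, -0.001], [-0.165, -0.986, -0.001], [-0.001, 0.001, -1.0]]
force: [0.5, 0.4, -1.3]
opening: 0.352
grasp_force: 30.0
```

Emit:
play_rows(motion=[[[0.006, 0.04, 0, 0, 0, 2], [0.003, 0.08, 0, 0, 0, 3.4], [0, 0.12, 0, 0, 0, 3.4], [0, 0.15, 0, 0, 0, 3.4], [0, 0.17, 0, 0, 0, 3.4], [0, 0.18, 0, 0, 0, 3.4], [0, 0.18, 0, 0, 0, 3.4], [0, 0.18, 0, 0, 0, 3.4]]])

```text
time_s: 10.12
position: [0.4502, -0.2913, 0.1627]
tcp_rot: [[0.975, -0.221, -0.002], [-0.221, -0.975, 0.001], [-0.003, -0.001, -1.0]]
force: [0.3, -0.3, -0.5]
opening: 0.354
grasp_force: 30.0
```

```bash
python3 - <<'E'
from h import *
s=bot.read_state(); print(s['position'],s['opening'],wd(s['position']),row(dw(-2,3,110),down(YAW)),row(dw(-2,3,52),down(YAW)))
c=cap('wrist','w5.png')
E
```

```text
[ 0.45019595 -0.29131253  0.16271672] 0.3544023142010628 [-37.30523487  11.77411174 162.71671908] [0.0355, 0.0088, 0.0526, -0.0, 0.2, -0.1] [0.0356, 0.0088, 0.1106, -0.0, 0.2, -0.1]
```

View pics/w5.png

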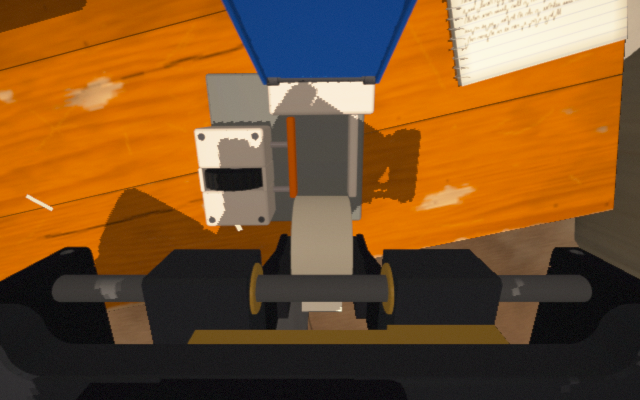

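The roll is held straight (column about 322) with its strip intact. The bay, between the orange guide (column 296) and the cheek (column 350), is clear ahead of it. I'll check the lateral alignment numerically.

```bash
python3 - <<'E'
from h import *
c=cap('wrist'); print(proj(c,np.array([dw(38,40,26),dw(-5,40,26),dw(38,-18,26),dw(-5,-18,26),dw(-60,118,50),dw(30,58,50)])).round(1))
f=c['frame'].astype(int); r=150
o=(f[...,0]>f[...,2]+70)&(f[...,1]<130)
for r in (125,150,180): print(r,np.where(o[r,270:310])[0]+270,[int(v) for v in f[r,335:365].sum(1)])
print(row(dw(-6,5,100),down(YAW)),row(dw(-6,5,52),down(YAW)))
E
```

```text
[[290.5 115.8]
 [291.9 162.4]
 [353.7 115.7]
 [352.3 162.3]
 [208.1 225. ]
 [266.7 126.1]]
125 [288 289 290 291 292 293 294 295] [220, 218, 222, 221, 220, 222, 221, 216, 223, 219, 223, 218, 227, 230, 277, 318, 357, 383, 390, 395, 393, 392, 386, 353, 277, 225, 215, 224, 210, 203]
150 [289 290 291 292 293 294 295 296] [225, 220, 222, 216, 220, 216, 218, 219, 214, 228, 217, 221, 230, 242, 301, 325, 370, 391, 397, 395, 389, 385, 371, 315, 235, 217, 218, 204, 200, 191]
180 [290 291 292 293 294 295 296 297] [218, 219, 218, 212, 211, 216, 211, 218, 215, 214, 217, 221, 222, 267, 313, 358, 381, 389, 392, 387, 386, 382, 334, 232, 212, 215, 212, 200, 194, 181]
[0.0316, 0.008, 0.0626, -0.0, 0.2, 0.0] [0.0317, 0.008, 0.1106, -0.0, 0.2, 0.0]
```

Emit:
play_rows(motion=[[[0.016, 0.004, 0.01, 0, 0.2, 0], [0.031, 0.008, 0.02, 0, 0.2, 0], [0.0317, 0.008, 0.05, 0, 0.2, 0], [0.0317, 0.008, 0.075, 0, 0.2, 0], [0.0317, 0.008, 0.095, 0, 0.2, 0], [0.0317, 0.008, 0.104, 0, 0.2, 0], [0.0317, 0.008, 0.1095, 0, 0.2, 0], [0.0317, 0.008, 0.1095, 0, 0.2, 0]]])

```text
time_s: 10.88
position: [0.4798, -0.3058, 0.0531]
tcp_rot: [[0.976, -0.219, 0.001], [-0.219, -0.976, -0.0], [0.001, -0.0, -1.0]]
force: [0.8, 0.3, -0.8]
opening: 0.357
grasp_force: 30.0
```

Emit:
play_rows(motion=[[[0, 0, 0, 0, 0, 0], [0, 0, 0, 0, 0, 0]]])

```text
time_s: 11.05
position: [0.4804, -0.3073, 0.0544]
tcp_rot: [[0.975, -0.22, 0.003], [-0.22, -0.975, -0.003], [0.004, 0.002, -1.0]]
force: [0.2, -0.2, -0.4]
opening: 0.355
grasp_force: 30.0
```

```bash
python3 - <<'E'
from h import *
s=bot.read_state(); print(wd(s['position']),s['force'],s['opening'],s['grasp_force'])
E
```

```text
[-4.380139    2.83395863 54.39563106] [ 0.23667418 -0.18805893 -0.40670455] 0.35486187352452775 29.998858985491097
```

Emit:
play_rows(motion=[[[0, -0.002, 0.0015, 0, 0, 0], [0, -0.002, 0.003, 0, 0, 0], [0, -0.002, 0.003, 0, 0, 0]]])

```text
time_s: 11.3
position: [0.4806, -0.3052, 0.0519]
tcp_rot: [[0.975, -0.221, 0.003], [-0.221, -0.975, -0.002], [0.004, 0.001, -1.0]]
force: [-0.5, 0.7, 7.1]
opening: 0.356
grasp_force: 30.0
```

Emit:
play_rows(motion=[[[0, 0, 0, 0, 0, 0], [0, 0, 0, 0, 0, 0], [0, 0, 0, 0, 0, 0], [0, 0, 0, 0, 0, 0], [0, 0, 0, 0, 0, 0]]], fingers=0.05)

```text
time_s: 11.72
position: [0.48, -0.3051, 0.0502]
tcp_rot: [[0.975, -0.221, 0.002], [-0.221, -0.975, -0.001], [0.002, 0.001, -1.0]]
force: [0.5, -0.1, -0.6]
opening: 0.559
grasp_force: 0.0
```

Emit:
play_rows(motion=[[[0, 0, -0.01, 0, 0, 0], [0, 0, -0.035, 0, 0, 0], [0, 0, -0.065, 0, 0, 0], [-0.03, 0, -0.1, 0, 0, 0], [-0.05, 0, -0.14, 0, 0, 0], [-0.05, 0, -0.14, 0, 0, 0], [-0.05, 0, -0.14, 0, 0, 0]]])

```text
time_s: 12.3
position: [0.4312, -0.2947, 0.1936]
tcp_rot: [[0.975, -0.221, 0.006], [-0.221, -0.975, -0.006], [0.007, 0.004, -1.0]]
force: [-0.3, -0.4, -0.5]
opening: 0.572
grasp_force: 0.0
```

```bash
python3 - <<'E'
from h import *
s=bot.read_state(); print(s['position'],wd(s['position']),s['force'])
c=cap('wrist','w6.png'); print(proj(c,np.array([dw(-15,88,63),dw(-2,3,66),dw(-70,3,8)])))
E
```

```text
[ 0.43123054 -0.29474746  0.19355401] [-55.05148974   4.25374782 193.55401175] [-0.32570984 -0.36576843 -0.46784549]
[[230.13193384 156.98341625]
 [320.96248758 142.92276735]
 [321.02767505 197.33430243]]
```

View pics/w6.png

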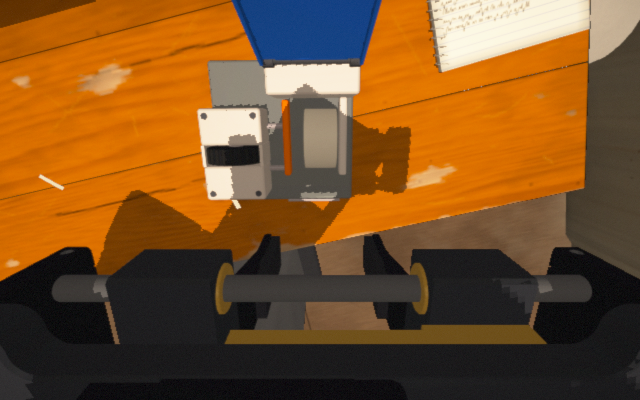

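The roll stands in the bay at (320,138) with its strip to the front, and the wheel centre is at (233,155). I'll close the fingers and go above the wheel.

Emit:
play_rows(motion=[[[0.02, -0.035, 0, 0, 0, 0], [0.04, -0.07, 0, 0, 0, 0], [0.04, -0.1, 0.02, 0, 0, 0], [0.04, -0.1, 0.06, 0, 0, 0], [0.04, -0.1, 0.09, 0, 0, 0], [0.04, -0.1, 0.1, 0, 0, 0], [0.04, -0.1, 0.1, 0, 0, 0], [0.04, -0.1, 0.1, 0, 0, 0]]], fingers=0.0)

```text
time_s: 13.02
position: [0.4923, -0.2055, 0.0894]
tcp_rot: [[0.975, -0.221, 0.0], [-0.221, -0.975, 0.0], [0.0, -0.0, -1.0]]
force: [0.1, -0.0, 0.9]
opening: 0.065
grasp_force: 0.0
```

```bash
python3 - <<'E'
from h import *
s=bot.read_state(); print(wd(s['position']),s['force'],s['opening'],row(dw(-15,104,79),down(YAW)))
E
```

```text
[-15.06590797 104.78386431  89.35893115] [ 0.10294241 -0.03736695  0.87850529] 0.06542241014537205 [0.0001, 0.0008, 0.0104, -0.0, -0.0, -0.1]
```

Emit:
play_rows(motion=[[[0, 0, 0.006, 0, 0, 0], [0, 0, 0.0105, 0, 0, 0], [0, 0, 0.0105, 0, 0, 0], [0, 0, 0.0105, 0, 0, 0]]], fingers=0.0)

```text
time_s: 13.35
position: [0.4925, -0.2058, 0.0804]
tcp_rot: [[0.975, -0.221, 0.003], [-0.221, -0.975, -0.002], [0.003, 0.001, -1.0]]
force: [-0.2, -0.1, -0.9]
opening: 0.007
grasp_force: 0.0
```

Emit:
play_rows(motion=[[[0, 0.006, 0, 0, 0, 0], [0, 0.012, 0, 0, 0, 0], [0, 0.018, 0, 0, 0, 0], [0, 0.018, 0, 0, 0, 0]]])

```text
time_s: 13.68
position: [0.4884, -0.2246, 0.0802]
tcp_rot: [[0.975, -0.222, 0.003], [-0.222, -0.975, -0.002], [0.003, 0.002, -1.0]]
force: [-1.1, -1.4, 2.0]
opening: 0.004
grasp_force: 1.1
```

```bash
python3 - <<'E'
from h import *
s=bot.read_state(); print(wd(s['position']),s['force'],s['opening'])
E
```

```text
[-14.68570627  85.21978306  80.19051062] [-1.09449289 -1.43623937  2.04417388] 0.004401160827225265
```

Emit:
play_rows(motion=[[[0, 0.001, 0.0025, 0, 0, 0], [0, 0.006, 0.0025, 0, 0, 0], [0, 0.012, 0.0025, 0, 0, 0], [0, 0.018, 0.0025, 0, 0, 0], [0, 0.018, 0.0025, 0, 0, 0]]])

```text
time_s: 14.1
position: [0.4844, -0.2417, 0.0772]
tcp_rot: [[0.975, -0.222, 0.002], [-0.222, -0.975, -0.002], [0.003, 0.001, -1.0]]
force: [-0.6, 0.4, -0.7]
opening: 0.006
grasp_force: 0.0
```

```bash
cat > g.py <<'E'
from h import *
def guide(c):
    # orange guide plate's inner top edge -> dispenser y, at z 26 (hand over/near the wheel)
    f=c['frame'].astype(int); o=(f[...,0]>f[...,2]+60)&(f[...,1]<0.62*f[...,0])
    out=[]
    for x in range(-35,38,4):
        ys=np.arange(0,56,.5); q=proj(c,np.array([dw(x,y,26) for y in ys])).round().astype(int)
        ok=[y for y,(u,v) in zip(ys,q) if 0<=u<640 and 0<=v<400 and o[v,u]]
        if ok: out.append((x,min(ok),max(ok)))
    return out
E
python3 - <<'E'
from g import *
s=bot.read_state(); print(wd(s['position']),s['force'],s['opening'])
for n in ['wrist','scene','top']: print(n,guide(cap(n,n+'7.png')))
E
```

```text
[-14.82875213  67.67344737  77.19335757] [-0.61188402  0.368848   -0.68638194] 0.006378699113998033
wrist [(-31, np.float64(34.0), np.float64(40.5)), (-27, np.float64(34.0), np.float64(40.5)), (-23, np.float64(33.5), np.float64(41.5)), (-19, np.float64(33.5), np.float64(41.5)), (-15, np.float64(33.5), np.float64(42.0)), (-11, np.float64(34.0), np.float64(42.0)), (-7, np.float64(34.0), np.float64(42.0)), (-3, np.float64(33.5), np.float64(42.0)), (1, np.float64(33.5), np.float64(41.5)), (5, np.float64(34.0), np.float64(42.0)), (9, np.float64(34.0), np.float64(42.0)), (13, np.float64(34.0), np.float64(41.5)), (17, np.float64(33.5), np.float64(42.0)), (21, np.float64(34.0), np.float64(42.5)), (25, np.float64(34.0), np.float64(42.5)), (29, np.float64(34.5), np.float64(42.0)), (33, np.float64(34.5), np.float64(42.0))]
scene [(-31, np.float64(37.0), np.float64(39.0))]
top []
```

View pics/wrist7.png

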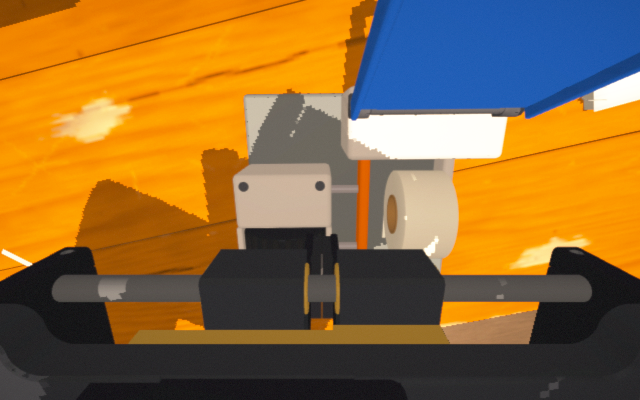

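The guide shows at y≈34 and the tip has rolled off the wheel's bay side. I'll lift, go back and make a longer, firmer stroke.

Emit:
play_rows(motion=[[[0, 0, -0.015, 0, 0, 0], [0, -0.02, -0.016, 0, 0, 0], [0, -0.04, -0.012, 0, 0, 0], [0, -0.0405, -0.004, 0, 0, 0], [0, -0.0405, 0.002, 0, 0, 0], [0, -0.0405, 0.002, 0, 0, 0]]])

```text
time_s: 14.75
position: [0.4934, -0.1984, 0.0757]
tcp_rot: [[0.975, -0.222, 0.001], [-0.222, -0.975, 0.003], [0.0, -0.004, -1.0]]
force: [-0.0, 9.7, 15.9]
opening: 0.009
grasp_force: 7.2
```

Emit:
play_rows(motion=[[[0, 0.003, -0.001, 0, 0, 0], [0, 0.008, -0.0022, 0, 0, 0], [0, 0.014, -0.003, 0, 0, 0], [0, 0.02, -0.003, 0, 0, 0], [0, 0.026, -0.003, 0, 0, 0]]])

```text
time_s: 15.17
position: [0.4875, -0.2267, 0.0795]
tcp_rot: [[0.975, -0.221, 0.002], [-0.221, -0.975, -0.001], [0.002, 0.001, -1.0]]
force: [-1.9, 1.9, 12.3]
opening: 0.008
grasp_force: 6.2
```

Emit:
play_rows(motion=[[[0, 0.006, 0, 0, 0, 0], [0, 0.012, 0.001, 0, 0, 0], [0, 0.016, 0.003, 0, 0, 0], [0, 0.016, 0.003, 0, 0, 0]]])

```text
time_s: 15.5
position: [0.4838, -0.2433, 0.0744]
tcp_rot: [[0.975, -0.222, 0.001], [-0.222, -0.975, -0.002], [0.002, 0.001, -1.0]]
force: [-1.0, -1.5, 0.8]
opening: 0.006
grasp_force: 0.9
```

```bash
python3 - <<'E'
from g import *
s=bot.read_state(); print(wd(s['position']),s['force'],s['opening'])
g=guide(cap('wrist')); print([np.median([q[i] for q in g]) for i in (1,2)],len(g))
E
```

```text
[-15.08831624  65.94872602  74.40522678] [-0.96679057 -1.52380144  0.78199734] 0.005561377554802697
[np.float64(21.0), np.float64(29.5)] 16
```

The stroke moved the guide 13 mm, from 34 to 21. I'll repeat it.

Emit:
play_rows(motion=[[[0, 0, -0.015, 0, 0, 0], [0, -0.02, -0.018, 0, 0, 0], [0, -0.04, -0.014, 0, 0, 0], [0, -0.042, -0.006, 0, 0, 0], [0, -0.042, -0.001, 0, 0, 0], [0, -0.042, -0.001, 0, 0, 0]]])

```text
time_s: 16.05
position: [0.493, -0.1985, 0.0762]
tcp_rot: [[0.975, -0.222, 0.0], [-0.222, -0.975, 0.004], [-0.0, -0.004, -1.0]]
force: [1.3, 7.8, 14.3]
opening: 0.007
grasp_force: 8.2
```

Emit:
play_rows(motion=[[[0, 0.003, -0.001, 0, 0, 0], [0, 0.008, -0.0022, 0, 0, 0], [0, 0.014, -0.003, 0, 0, 0], [0, 0.02, -0.003, 0, 0, 0], [0, 0.026, -0.003, 0, 0, 0]]])

```text
time_s: 16.47
position: [0.4875, -0.2243, 0.0797]
tcp_rot: [[0.975, -0.223, 0.002], [-0.223, -0.975, 0.004], [0.001, -0.004, -1.0]]
force: [4.3, 11.3, 12.1]
opening: 0.003
grasp_force: 6.2
```

Emit:
play_rows(motion=[[[0, 0.006, 0, 0, 0, 0], [0, 0.012, 0.001, 0, 0, 0], [0, 0.016, 0.003, 0, 0, 0], [0, 0.016, 0.003, 0, 0, 0]]])

```text
time_s: 16.8
position: [0.4836, -0.2433, 0.0753]
tcp_rot: [[0.975, -0.222, 0.001], [-0.222, -0.975, -0.001], [0.001, 0.001, -1.0]]
force: [0.4, 0.6, -0.4]
opening: 0.003
grasp_force: 0.0
```

```bash
python3 - <<'E'
from g import *
s=bot.read_state(); print(wd(s['position']),s['force'],s['opening'])
g=guide(cap('wrist')); print([np.median([q[i] for q in g]) for i in (1,2)],len(g))
E
```

```text
[-15.24370233  65.99753271  75.3187044 ] [ 0.36094772  0.61685109 -0.43469869] 0.002607923551273779
[np.float64(16.5), np.float64(25.0)] 17
```

Emit:
play_rows(motion=[[[0, 0, -0.015, 0, 0, 0], [0, -0.02, -0.018, 0, 0, 0], [0, -0.04, -0.014, 0, 0, 0], [0, -0.042, -0.006, 0, 0, 0], [0, -0.042, -0.0005, 0, 0, 0], [0, -0.042, -0.0005, 0, 0, 0]]])

```text
time_s: 17.35
position: [0.493, -0.1998, 0.076]
tcp_rot: [[0.975, -0.221, 0.0], [-0.221, -0.975, 0.002], [-0.0, -0.002, -1.0]]
force: [0.9, 4.8, 7.2]
opening: 0.003
grasp_force: 3.7
```

Emit:
play_rows(motion=[[[0, 0.003, -0.001, 0, 0, 0], [0, 0.007, -0.0022, 0, 0, 0], [0, 0.012, -0.0025, 0, 0, 0], [0, 0.017, -0.0025, 0, 0, 0]]])

```text
time_s: 17.68
position: [0.4896, -0.2102, 0.079]
tcp_rot: [[0.973, -0.229, 0.001], [-0.229, -0.973, 0.014], [-0.002, -0.014, -1.0]]
force: [11.4, 33.1, 19.1]
opening: 0.002
grasp_force: 15.2
```

Emit:
play_rows(motion=[[[0, 0.005, 0, 0, 0, 0], [0, 0.01, 0, 0, 0, 0], [0, 0.015, 0, 0, 0, 0], [0, 0.02, 0.001, 0, 0, 0], [0, 0.024, 0.003, 0, 0, 0]]])

```text
time_s: 18.1
position: [0.4843, -0.2421, 0.0759]
tcp_rot: [[0.975, -0.221, 0.002], [-0.221, -0.975, -0.002], [0.002, 0.002, -1.0]]
force: [0.5, 0.5, -0.5]
opening: 0.008
grasp_force: 0.0
```

```bash
python3 - <<'E'
from g import *
s=bot.read_state(); print(wd(s['position']),s['force'],s['opening'])
g=guide(cap('wrist','w8.png')); print([np.median([q[i] for q in g]) for i in (1,2)],len(g))
E
```

```text
[-14.86548141  67.23007582  75.87547735] [ 0.47922654  0.50045123 -0.49911722] 0.008365660040187682
[np.float64(15.5), np.float64(24.5)] 17
```

View pics/w8.png

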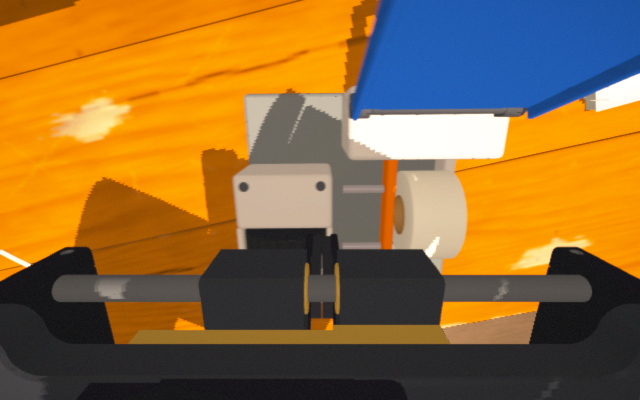

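The last stroke stalled at 33 N sideways, and the guide is now at the roll. I'll lift and check the clamp from above the bay.

Emit:
play_rows(motion=[[[0, 0, -0.03, 0, 0, 0], [0, 0, -0.07, 0, 0, 0], [-0.01, 0.02, -0.09, 0, 0, 0], [-0.03, 0.05, -0.09, 0, 0, 0], [-0.05, 0.065, -0.09, 0, 0, 0], [-0.055, 0.067, -0.09, 0, 0, 0], [-0.055, 0.067, -0.09, 0, 0, 0]]])

```text
time_s: 18.73
position: [0.4138, -0.2947, 0.1656]
tcp_rot: [[0.975, -0.224, 0.0], [-0.224, -0.975, 0.0], [0.0, -0.0, -1.0]]
force: [-0.6, 0.3, 0.3]
opening: 0.004
grasp_force: 0.0
```

```bash
python3 - <<'E'
from g import *
s=bot.read_state(); print(wd(s['position']))
c=cap('wrist'); f=c['frame']
for n in range(2): pass
P=proj(c,np.array([dw(0,-18,26),dw(0,13,26),dw(0,-17.5,66),dw(0,13.5,66),dw(-60,118,50),dw(30,58,50),dw(-72,-34,8),dw(-72,118,8)])); print(P.round(1).tolist())
x0,y0=int(P[1][0])-130,40
cv2.imwrite('pics/w9.png',cv2.resize(f[y0:y0+180,x0:x0+240][:,:,::-1],None,fx=3.3,fy=3.3,interpolation=cv2.INTER_CUBIC)); print(x0,y0)
E
```

```text
[-72.08032717   0.44221484 165.64145781]
[[339.8, 119.9], [306.5, 120.0], [342.1, 121.2], [303.4, 121.4], [191.7, 189.4], [249.8, 83.4], [353.0, 189.7], [209.9, 190.4]]
176 40
```

View pics/w9.png

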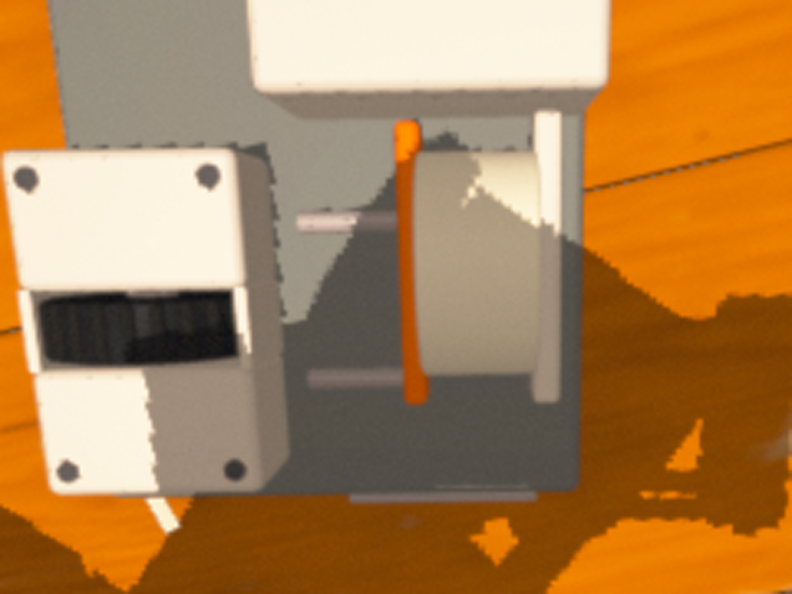

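The crop shows the roll clamped between guide (415,260) and cheek (545,260), with the strip end at the front edge (480,487). Next, I'll rise, turn and return to the bail.

Emit:
play_rows(motion=[[[0, 0, -0.03, 0, 0, -7], [0, 0, -0.07, 0, 0, -14], [0, 0, -0.11, 0, 0, -21], [0, 0, -0.135, 0, 0, -28], [0.02, -0.002, -0.135, 0, 0, -35], [0.05, -0.004, -0.135, 0, 0, -42], [0.08, -0.006, -0.135, 0, 0, -49], [0.11, -0.008, -0.135, 0, 0, -56]]], fingers=0.045)

```text
time_s: 19.45
position: [0.5268, -0.3095, 0.3013]
tcp_rot: [[0.723, 0.69, 0.002], [0.69, -0.723, -0.001], [0.001, 0.002, -1.0]]
force: [0.0, -0.9, 1.1]
opening: 0.484
grasp_force: 0.0
```

```bash
python3 - <<'E'
from h import *
print(wd(bot.read_state()['position']),row(dw(112.2,9.6,295),down(90+YAW)))
E
```

```text
[ 41.3978493   10.85813343 301.28255823] [0.0382, 0.0596, 0.0065, 0.1, -0.0, -33.6]
```

Emit:
play_rows(motion=[[[0.0382, 0.0596, 0.005, 0, 0, -33.6], [0.0382, 0.0596, 0.005, 0, 0, -33.6], [0.0382, 0.0596, 0.005, 0, 0, -33.6], [0.0382, 0.0596, 0.005, 0, 0, -33.6], [0.0382, 0.0596, 0.005, 0, 0, -33.6], [0.0382, 0.0596, 0.005, 0, 0, -33.6], [0.0382, 0.0596, 0.005, 0, 0, -33.6]]])

```text
time_s: 20.03
position: [0.594, -0.3266, 0.2956]
tcp_rot: [[0.228, 0.974, 0.001], [0.974, -0.228, -0.0], [0.0, 0.001, -1.0]]
force: [0.4, -0.9, -0.3]
opening: 0.518
grasp_force: 0.0
```

```bash
python3 - <<'E'
from h import *
c=cap('wrist','w10.png')
print(wd(bot.read_state()['position']),row(dw(112.2,9.6,202.2),down(90+YAW)))
f=c['frame'].astype(int); P=proj(c,np.array([dw(112.2,8,204),dw(112.2,-19,204),dw(112.2,35,204)])); print(P)
E
```

```text
[110.53303998   8.70125117 295.8876753 ] [0.0009, 0.0015, 0.0937, 0.1, 0.0, -0.5]
[[324.10844777 210.43576613]
 [324.3207348  239.67427977]
 [323.8823593  179.29636606]]
```

Emit:
play_rows(motion=[[[0.001, 0.0015, 0.03, 0, 0, -0.5], [0.001, 0.0015, 0.06, 0, 0, -0.5], [0.001, 0.0015, 0.08, 0, 0, -0.5], [0.001, 0.0015, 0.0937, 0, 0, -0.5], [0.001, 0.0015, 0.0937, 0, 0, -0.5]]])

```text
time_s: 20.5
position: [0.5932, -0.3253, 0.1988]
tcp_rot: [[0.22, 0.975, -0.004], [0.975, -0.22, 0.004], [0.003, -0.005, -1.0]]
force: [-0.7, -0.4, -0.5]
opening: 0.516
grasp_force: 0.0
```

Emit:
play_rows(motion=[[[0, 0, 0, 0, 0, 0], [0, 0, 0, 0, 0, 0], [0, 0, 0, 0, 0, 0], [0, 0, 0, 0, 0, 0], [0, 0, 0, 0, 0, 0], [0, 0, 0, 0, 0, 0], [0, 0, 0, 0, 0, 0]]], fingers=0.0)

```text
time_s: 21.08
position: [0.5951, -0.3272, 0.2034]
tcp_rot: [[0.219, 0.976, 0.002], [0.976, -0.219, -0.002], [-0.001, 0.003, -1.0]]
force: [-0.8, 0.6, 1.6]
opening: 0.1
grasp_force: 30.0
```

```bash
python3 - <<'E'
from h import *
s=bot.read_state(); d=wd(s['position'])+[0,0,2]; print(d,s['force'],s['opening'])
a0=np.arctan2(d[2]-72,68-d[0]); r=138.5
for a in np.r_[98:-1:-10,0]:
    t=np.radians(a); P=np.array([68-r*np.cos(t),d[1],70+r*np.sin(t)]); print(a,row(dw(*P),down(90+YAW),s)[:3])
E
```

```text
[111.93003274   8.62273136 205.420906  ] [-0.80722705  0.57354877  1.64296174] 0.09983082411841825
98 [0.0, -0.0246, -0.0038]
88 [0.0, -0.0488, -0.0051]
78 [0.0001, -0.0727, -0.0022]
68 [0.0001, -0.0958, 0.0048]
58 [0.0001, -0.1174, 0.0157]
48 [0.0002, -0.1367, 0.0301]
38 [0.0002, -0.1532, 0.0478]
28 [0.0002, -0.1664, 0.068]
18 [0.0003, -0.1759, 0.0902]
8 [0.0003, -0.1814, 0.1137]
0 [0.0003, -0.1828, 0.133]
```

Bail gripped. Taking it down the arc.

Emit:
play_rows(motion=[[[0, -0.0246, -0.004, 0, 0, 0], [0, -0.0488, -0.005, 0, 0, 0], [0, -0.0727, -0.002, 0, 0, 0], [0, -0.0958, 0.005, 0, 0, 0], [0, -0.1174, 0.0157, 0, 0, 0], [0, -0.1367, 0.03, 0, 0, 0], [0, -0.1532, 0.0478, 0, 0, 0], [0, -0.1532, 0.0478, 0, 0, 0]]])

```text
time_s: 21.75
position: [0.4439, -0.2939, 0.1531]
tcp_rot: [[0.22, 0.976, 0.002], [0.976, -0.22, -0.002], [-0.002, 0.002, -1.0]]
force: [0.3, -2.1, -1.1]
opening: 0.102
grasp_force: 30.0
```

Emit:
play_rows(motion=[[[0, -0.0132, 0.02, 0, 0, 0], [0, -0.0227, 0.0424, 0, 0, 0], [0, -0.0282, 0.066, 0, 0, 0], [0, -0.0296, 0.0845, 0, 0, 0], [0, -0.0296, 0.0865, 0, 0, 0], [0, -0.0296, 0.0865, 0, 0, 0]]])

```text
time_s: 22.25
position: [0.4182, -0.2884, 0.0679]
tcp_rot: [[0.219, 0.976, 0.004], [0.976, -0.219, -0.003], [-0.002, 0.004, -1.0]]
force: [3.0, -1.5, -1.5]
opening: 0.094
grasp_force: 30.1
```

```bash
python3 - <<'E'
from h import *
s=bot.read_state(); d=wd(s['position'])+[0,0,2]; print(d,np.degrees(np.arctan2(d[2]-72,68-d[0])),s['force'],s['opening'])
E
```

```text
[-69.17646019   7.57833572  69.87889527] -0.8858711219436275 [ 2.98013072 -1.46605739 -1.54571802] 0.09351381402096634
```

Emit:
play_rows(motion=[[[0, 0, 0.003, 0, 0, 0], [0, 0, 0.003, 0, 0, 0], [0, 0, 0.003, 0, 0, 0]]])

```text
time_s: 22.5
position: [0.4182, -0.2884, 0.0669]
tcp_rot: [[0.219, 0.976, 0.005], [0.976, -0.219, -0.004], [-0.003, 0.005, -1.0]]
force: [2.6, -0.8, 6.9]
opening: 0.098
grasp_force: 29.6
```

Emit:
play_rows(motion=[[[0, 0, -0.003, 0, 0, 0], [0, 0, -0.003, 0, 0, 0], [0, 0, -0.003, 0, 0, 0], [0, 0, -0.003, 0, 0, 0], [0, 0, -0.03, 0, 0, 0], [0, 0, -0.07, 0, 0, 0], [0, 0, -0.11, 0, 0, 0], [0, 0, -0.13, 0, 0, 0]]], fingers=0.04)

```text
time_s: 23.17
position: [0.4174, -0.2878, 0.1986]
tcp_rot: [[0.219, 0.976, 0.004], [0.976, -0.219, -0.004], [-0.003, 0.005, -1.0]]
force: [0.3, -0.2, 0.5]
opening: 0.451
grasp_force: 0.0
```

```bash
python3 - <<'E'
from fit import *
s=bot.read_state(); print(s['position'],s['force'],s['opening'])
c=cap('wrist','w11.png'); f=c['frame'].astype(int)
b=(f[...,2]>f[...,0]+50)&(f[...,2]>90); k=np.argwhere(b); print('blue',k.min(0),k.max(0),b.sum())
print(proj(c,np.array([dw(-27,-34,73),dw(-27,50,73),dw(66,50,73),dw(66,-34,73),dw(-70,35,72),dw(-70,8,72)])).round(0).tolist())
p=proj(c,np.array([dw(-70,25,72)]))[0].round().astype(int); print(f[p[1],p[0]-12:p[0]+13].tolist())
c=cap('top'); print([np.round(v,4).tolist() for v in [ray(c,p,.074) for p in cv2.boxPoints(quad(c,'blue',(390,165,470,245))[0])]])
for n,k in [('top','timer'),('top','buffer_bottle_b'),('top','marker')]: print(k,[np.round(d['at'],3).tolist() for d in finder.recognise(n,k)[:1]])
E
```

```text
[ 0.41735182 -0.28776261  0.19862189] [ 0.30298314 -0.24950139  0.47599583] 0.45115859878375625
blue [151 367] [236 468] 8065
[[365.0, 238.0], [369.0, 154.0], [470.0, 154.0], [457.0, 238.0], [322.0, 170.0], [322.0, 197.0]]
[[154, 81, 0], [157, 84, 3], [153, 80, 0], [153, 81, 0], [154, 81, 1], [153, 85, 14], [140, 90, 52], [131, 112, 101], [132, 117, 108], [135, 121, 112], [137, 121, 112], [142, 125, 116], [143, 126, 118], [142, 125, 116], [137, 122, 115], [134, 117, 111], [127, 113, 104], [110, 102, 92], [103, 96, 87], [99, 94, 83], [99, 93, 84], [101, 97, 87], [100, 96, 86], [101, 97, 88], [100, 95, 84]]
[[0.495, -0.2595, 0.074], [0.5566, -0.2732, 0.074], [0.5448, -0.3353, 0.074], [0.4833, -0.3212, 0.074]]
timer [[0.496, -0.266, 0.048]]
buffer_bottle_b [[0.503, -0.29, 0.08]]
marker [[0.612, 0.307, 0.04]]
```

```bash
python3 -c "
from rig import bot
print(bot.hand_in())"
```

```text
the job is handed in; nothing more can be done
None
```

I handed the job in at about 23 s of the 72 s. The roll is clamped against the cheek with its strip out front, the guide is at about 27 mm by camera measurement, the cover is fully down and the arm is clear. My last check of the timer, bottle and marker gave unreliable detections, the hand-in returned no verdict, and I viewed 12 pictures, two over the limit of 10.

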